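# Open the sash clamp after the glue-up

## Task

The glue in the drawer front is dry and the clamp's screw is already slackened. With a fingertip press down the orange release lever on the clamp's sliding jaw, keep it down and push the jaw back along its bar all the way to the end stop, then let go and move clear. Do not pick anything up, and leave the drawer front and everything else lying where it is.

Things in the scene. Friction and masses are not known exactly. Their poses are not given: they have to be found in the camera images.
- board: the fixed plywood glue-up board, 280 x 560 x 18 mm, that carries the sash clamp; origin at the centre of its underside, on the worktop. Its y axis runs along the clamp's steel bar: +y is the way the sliding jaw goes back (opens), away from the drawer front; its x axis runs across the bar. The bar lies over the board's centre line, top at 55 mm; the screw end is at -y
- lever_pad (a point): centre of the top face of the release lever's orange thumb pad (38 mm across the bar, 46 mm along it), which rides on the sliding jaw; about 79 mm above the worktop with the lever up, 8 mm lower fully pressed. The lever hinges 41 mm behind (+y of) it; the pad slopes up to the drawer front, level when pressed. The back of the jaw plate stands 25 mm in front, up to 110 mm high
- thumb_stop (a point): centre of the front face of the thumb stop, a dark blue upright wall on the sliding jaw just behind (+y of) the orange pad, 46 mm wide and from 78 to 114 mm above the worktop; a fingertip that holds the pad down can push the jaw back against this face. 25 mm from lever_pad along the bar
- release (a joint): angle of the release lever (rad): 0 = up, pawl in the teeth of the bar; 0.2 = pressed fully. Above about 0.1 the pawl is clear of the teeth. It springs back up; pressing fully takes about 3.5 N at the pad's centre and 6 N close to the thumb stop
- jaw (a joint): position of the sliding jaw along its bar (m): 0 = against the drawer front, grows as it is pushed back (+y of the board), 0.115 = against the end stop. With the lever up the ratchet lets it back by no more than one tooth (6 mm); with the lever held down it slides with about 2 N of friction and stays where it is left
- drawer_front: the repaired drawer front: loose light-wood panel 215 x 149 x 18 mm lying flat on two bearers between the clamp's jaws, with a yellow bow handle 90 mm wide rising 24 mm above it; origin at the centre of its underside; leave it lying there
- glue: white glue bottle, 48 mm diameter, 150 mm tall, standing on a corner of the glue-up board; origin at the centre of its underside
- screwdriver: green-handled screwdriver, 190 mm long, lying on the glue-up board on the robot's side of the bar; origin near its middle, underneath
- screw_dish: small steel dish of brass screws, 64 mm diameter, 14 mm tall, on the far side of the glue-up board; origin at the centre of its underside
- tub: clear lidded tub of white washing powder, 118 x 168 x 98 mm, standing on the worktop; origin at the centre of its underside
- spray: black and yellow spray bottle, 74 mm diameter, 216 mm tall, standing on the worktop; origin at the centre of its underside
- detergent: pink detergent bottle with a handle, 65 x 105 x 241 mm, standing on the worktop to the left; origin at the centre of its underside
- hammer: hammer, 270 mm long, lying on the worktop to the left; origin near its middle, underneath
- tape_roll: yellow roll of thread tape, 60 mm diameter, 20 mm tall, lying flat on the glue-up board on the robot's side of the screw; origin at the centre of its underside

How it is judged:
On the way, in this order (a step that is already met when the one before it is completed fails the run):
1. the release lever is pressed until its pawl is clear of the teeth (value of joint release above 0.08 rad), for 0.1 s.
2. the sliding jaw is pushed back to the end stop (value of joint jaw above 0.107 m), for 0.1 s.
At the end, for the whole second after the job is handed in: The sliding jaw stands within 8 mm of the end stop (joint jaw above 0.107 m), let go; the drawer front lies flat and at rest within 20 mm of where it lay, and every other loose thing within 30 mm (value of joint jaw above 0.107 m and distance of drawer_front from where it was at the start of the episode below 0.02 m and angle between drawer_front's own z axis and vertical below 0.1 rad and linear speed of drawer_front below 0.02 m/s and distance of each of glue, screwdriver, screw_dish, tub, spray, detergent, hammer, tape_roll from where it was at the start of the episode below 0.03 m); the robot touches nothing.
It fails at once if the drawer front is shoved, lifted or carried (more than 20 mm) (distance of drawer_front from where it was at the start of the episode above 0.02 m).
It fails at once if the glue, screwdriver, screw dish or tape on the board is picked up, knocked or pushed away (more than 30 mm) (distance of any of glue, screwdriver, screw_dish, tape_roll from where it was at the start of the episode above 0.03 m).
It fails at once if something on the worktop is picked up, knocked or pushed away (more than 30 mm) (distance of any of tub, spray, detergent, hammer from where it was at the start of the episode above 0.03 m).
It also fails if it takes over 32 s, if anything falls off the work surface, if the arm or the gripper's body presses on something with over 40 N, if the wrist force passes 120 N, or if a joint passes its speed limit or range.

## Robot

A 6-joint arm with a two-finger parallel gripper is mounted at the origin on the work surface. World frame = base frame: x ahead of the robot, y to its left, z up, the work surface at z = 0. Lengths are in m, angles in rad, forces in N, time in s.
With the tool pointing down it reaches from about 0.35 to 0.975 m from the base axis. Payload 4.9 kg.
Tool frame: the origin (TCP) lies on the front face of the gripper's body, between the roots of the fingers; the fingertips stand ctrl.finger_overhang ahead of it and the grasp point (between the pads) lies 54 mm ahead of it (ctrl.finger_overhang is the distance from the TCP to the fingertips, in m); z points along the fingers, y is the line along which they close (so a half turn about z gives the same grasp; the last joint's range is limited). The gripper opens to 85 mm and grips with 20 to 120 N. Pads are 22 mm wide; open, the fingers measure 114 mm over their backs; the gripper's body (76 mm by 85 mm) begins 54 mm behind the grasp point. The pads swing forward as they close: fully open they stand 13 mm farther back than shut.
Start: joints at [-1.354, 0.053, 1.613, -0, 1.476, -0.119], TCP at [0.206, -0.59, 0.304] pointing down, gripper open.
Joint ranges: [-3.01, 3.01], [-1.01, 2.22], [0.06, 2.58], [-1.02, 4.17], [0.09, 2.62], [-3.14, 3.14]. Speed limits (rad/s): [2.57, 2.57, 3.14, 3.14, 3.14, 3.14].

## Interface

Orientations are given as a rotation vector (axis times angle).
In Python, from station import ctrl, vision gives the robot as it stands. The module is installed in compiled form; this text tells all that it offers.
- The arm moves only by the tool drive_tool, never from a script. Its argument "rows" is a list of rows, each a list of 2 entries, a list of its own where there are three numbers: the shift along the tool's x, y, z in m, then the turn about the tool's z in rad. A call has 1 to 10 rows; each row shifts and turns the commanded pose from where the row before left it, along the tool's axes as they then stand; what a row does not reach is not made up. A row lasts 1/10 s, in which the tool goes at most 50 mm and 8.59 degrees, less where a joint would pass 70% of its speed; a pose out of reach is approached as far as the arm can. A call with a gripper value outside its range is refused whole. "jaw" is the closure, from 0 (fully open) to 1 (shut), set as the call begins (left out, the last holds). The fingers move at their own pace and stop on an object; "grip_force" is the grip in N (left out, the last holds). Time passes only in rows, so rows that do not move let the fingers close. It gives the time, the measured TCP pose, the force, the opening and the grip force at its end, in the units of the state.
- ctrl.get_obs(): the state, without advancing time (a new reading comes with each control period).
- vision.get_image(name): name is "scene" or "side" or "wrist"; returns a dict with "image" (400x640x3 uint8, blue, green, red), "vertical_fov" (degrees; the focal length in pixels is half the picture's height over the tangent of half this angle, whatever the lens; pixels are square), "cx", "cy" (the principal point, pixels), "dist_coeffs" ([k1, k2, p1, p2, k3] as OpenCV has them; the pictures are not rectified), "R" (3x3) and "t" (3): a world point X has camera coordinates R X + t. Camera axes: x right, y down, z forward; pixel columns grow to the right and rows downward; lengths in m; the calibration is good to about 2 mm. A picture is of the moment at which its call begins. There is no depth.
- ctrl.finish_job(): hands the job in; it is judged then, once.
The state is a dict: "t": time; "q": joint angles; "dq": joint speeds; "effort": joint torques, N m; "tool_pos": TCP position; "tool_rot": TCP orientation; "contact_force": force on the tool from outside, world axes, zero at the start; "wrist_torque": the same for the moment, N m; "opening": finger opening in m; "grip_force": force on a finger pad.
Only numpy, scipy, OpenCV 4.12 (cv2) and the standard library are available. Lean on these libraries where they do the work, as an engineer would, in place of code of your own. Each camera call takes 0.05 s, during which the arm holds its last target. There are 200 camera calls.

## Working session

There is one attempt and no reset: what is moved stays moved. The work goes in short steps, Python scripts to look and compute and a tool call to move; the robot and the scene stay as the last step left them, time stands still between calls to the robot, and variables do not carry over. Pictures are saved under pics/ and viewed, at most 10 in all, crops included, and the job is handed in when it is done.

Besides the shell and the picture viewer there is one more tool, called after "Call:" as a command line: name --argument value ..., lists and objects as JSON in quotes. drive_tool: Moves the arm, as the interface text tells. Its arguments: {"type":"object","properties":{"rows":{"type":"array","items":{"type":"array"}},"jaw":{"type":"number"},"grip_force":{"type":"number"}},"required":["rows"]}

```bash
mkdir -p pics; cat > h.py <<'E'
import numpy as np, cv2, pickle
from station import ctrl, vision
def K(d):
    f=200/np.tan(np.radians(d["vertical_fov"])/2)
    return np.array([[f,0,d["cx"]],[0,f,d["cy"]],[0,0,1.]])
def ray(d,px):
    u=cv2.undistortPoints(np.array([[px]],float),K(d),np.array(d["dist_coeffs"],float))[0,0]
    R=np.array(d["R"]);t=np.array(d["t"])
    return -R.T@t, R.T@np.array([u[0],u[1],1])
def onz(d,px,z):
    c,r=ray(d,px); return c+r*(z-c[2])/r[2]
def tri(d1,p1,d2,p2):
    c1,r1=ray(d1,p1);c2,r2=ray(d2,p2)
    s=np.linalg.lstsq(np.c_[r1,-r2],c2-c1,rcond=None)[0]
    a=c1+s[0]*r1;b=c2+s[1]*r2
    return (a+b)/2,np.linalg.norm(a-b)
def proj(d,X):
    return cv2.projectPoints(np.array(X,float).reshape(-1,1,3),cv2.Rodrigues(np.array(d["R"]))[0],np.array(d["t"],float),K(d),np.array(d["dist_coeffs"],float))[0][:,0]
def orange(im):
    h=cv2.cvtColor(im,cv2.COLOR_BGR2HSV)
    return cv2.inRange(h,(5,150,120),(18,255,255))
E
python3 - <<'E'
from h import *
for n in ("scene","side"):
    d=vision.get_image(n); pickle.dump(d,open(f"{n}.pkl","wb")); cv2.imwrite(f"pics/{n}0.png",d["image"])
    k,l,s,c=cv2.connectedComponentsWithStats(orange(d["image"]))
    print(n,[(s[i].tolist(),c[i].round(1).tolist()) for i in range(1,k) if s[i,4]>40], -np.array(d["R"]).T@d["t"])
o=ctrl.get_obs();print(o["t"],o["tool_pos"],o["tool_rot"],ctrl.finger_overhang,o["opening"])
E
```

```text
scene [([352, 191, 15, 17, 144], [359.4, 199.0])] [1.35103049 0.37220169 1.428346  ]
side [([423, 139, 54, 82, 1022], [449.5, 180.8]), ([291, 169, 14, 4, 43], [297.6, 170.8])] [ 0.47145135 -0.72988603  0.91266245]
0.1 [ 0.20584501 -0.58965418  0.3027667 ] [-3.09552175e+00 -5.24629121e-01  1.41758776e-04] 0.0726 0.08537142024806414
```

View pics/scene0.png

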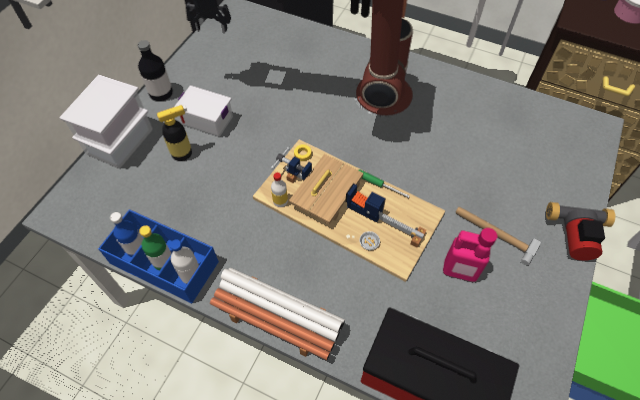

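View pics/side0.png

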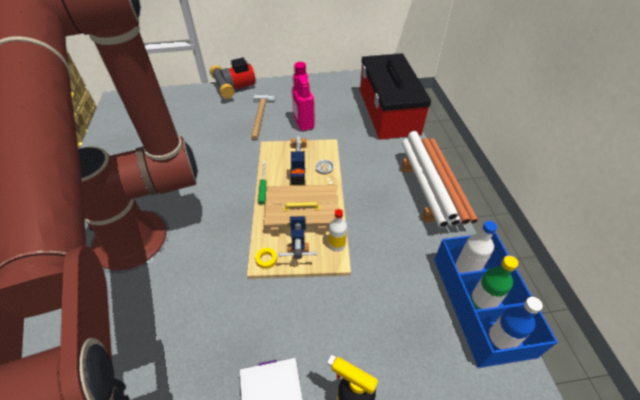

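The scene view shows the board, with corners near (302,140), (444,211), (409,277) and (254,196), and the orange pad at (359,199). In the side view the pad peeks out above the jaw plate at (298,171), and the bar runs up the picture.

```bash
python3 - <<'E'
from h import *
S=pickle.load(open("scene.pkl","rb"));D=pickle.load(open("side.pkl","rb"))
def board(d,box):
    h=cv2.cvtColor(d["image"],cv2.COLOR_BGR2HSV)
    m=cv2.inRange(h,(12,50,120),(28,170,255)); z=np.zeros_like(m); x0,y0,x1,y1=box; z[y0:y1,x0:x1]=m[y0:y1,x0:x1]
    z=cv2.morphologyEx(z,cv2.MORPH_OPEN,np.ones((3,3)))
    return cv2.findNonZero(z)[:,0].astype(float)
for d,b in((S,(245,130,450,282)),(D,(240,135,356,280))):
    P=np.array([onz(d,p,0.018)[:2] for p in board(d,b)])
    r=cv2.minAreaRect(P.astype(np.float32)*1000); print("board",r, cv2.boxPoints(r).round().tolist())
print("tri",tri(S,(359.4,199),D,(297.6,170.8)))
print("scene on .079",onz(S,(359.4,199),.079),"side",onz(D,(297.6,170.8),.079))
c=cv2.resize(S["image"][130:285,245:455],None,fx=3.5,fy=3.5,interpolation=cv2.INTER_CUBIC)
cv2.imwrite("pics/crop1.png",c)
E
```

```text
board ((520.5942993164062, 76.85348510742188), (561.6976928710938, 289.736083984375), 83.80490112304688) [[346.0, -187.0], [634.0, -218.0], [695.0, 340.0], [407.0, 372.0]]
board ((507.2777404785156, 91.71176147460938), (607.9718627929688, 308.240966796875), 83.8691177368164) [[322.0, -194.0], [628.0, -227.0], [693.0, 377.0], [387.0, 410.0]]
tri (array([0.52593189, 0.11934471, 0.08768728]), np.float64(0.006756336636590488))
scene on .079 [0.52415099 0.11646517 0.079     ] side [0.52386276 0.13122898 0.079     ]
```

View pics/crop1.png

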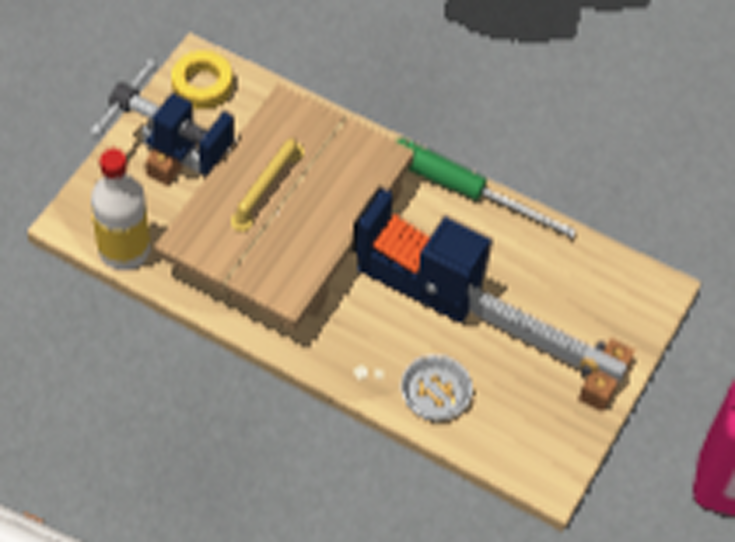

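The crop confirms the layout. The dark blue jaw carries the orange pad between plate and thumb stop, and the bar's free side runs toward world +y (board y ≈ (0.109, 0.994)). The pad centre is around (0.525, 0.12). I'll close the fingers, turn tool x onto the bar direction, then move over.

Call:
drive_tool --rows '[[[0,0,-0.01],-0.141],[[0,0,-0.01],-0.141],[[0,0,-0.01],-0.141],[[0,0,-0.01],-0.141],[[0,0,-0.01],-0.141],[[0,0,0],-0.141],[[0,0,0],-0.141],[[0,0,0],-0.141]]' --jaw 1

```text
t: 0.9
tool_pos: [0.2059, -0.5899, 0.3533]
tool_rot: [-2.33, -2.106, -0.001]
contact_force: [-0.6, -0.6, -0.2]
opening: -0.0001
grip_force: 0.0
```

Call:
drive_tool --rows '[[[0.035,0.012,0],0],[[0.035,0.012,0],0],[[0.035,0.012,0],0],[[0.035,0.012,0],0],[[0.035,0.012,0],0],[[0.035,0.012,0],0],[[0.035,0.012,0],0],[[0.035,0.012,0],0],[[0.035,0.012,0],0],[[0.035,0.012,0],0]]'

```text
t: 1.9
tool_pos: [0.3628, -0.2534, 0.3534]
tool_rot: [-2.337, -2.099, -0.0]
contact_force: [0.3, -0.1, 0.6]
opening: -0.0
grip_force: 0.0
```

Call:
drive_tool --rows '[[[0.035,0.012,0],0],[[0.035,0.012,0],0],[[0.035,0.012,0],0],[[0.035,0.012,0],0],[[0.035,0.012,0],0],[[0.035,0.012,0],0],[[0.035,0.012,0],0],[[0.035,0.012,0],0],[[0.035,0.012,0],0],[[0,0,0],0]]'

```text
t: 2.9
tool_pos: [0.5042, 0.0499, 0.3531]
tool_rot: [-2.331, -2.104, 0.0]
contact_force: [0.1, -0.2, -0.3]
opening: 0.0002
grip_force: 0.0
```

```bash
python3 - <<'E'
from h import *
from scipy.spatial.transform import Rotation as Ro
o=ctrl.get_obs();print(o["t"],o["tool_pos"],ctrl.finger_overhang,o["opening"],o["contact_force"]);print(Ro.from_rotvec(o["tool_rot"]).as_matrix().round(3), np.round(o["q"],2))
d=vision.get_image("wrist"); pickle.dump(d,open("w1.pkl","wb")); cv2.imwrite("pics/w1.png",d["image"])
k,l,s,c=cv2.connectedComponentsWithStats(orange(d["image"]))
for i in range(1,k):
    if s[i,4]>100: print(s[i],c[i],onz(d,c[i],.079), cv2.boxPoints(cv2.minAreaRect(cv2.findNonZero((l==i).astype(np.uint8)))).round().tolist())
E
```

```text
2.9 [0.50423181 0.04986723 0.35311571] 0.0726 0.00015671221940628886 [ 0.10826083 -0.22351435 -0.25175134]
[[ 0.102  0.995 -0.001]
 [ 0.995 -0.102  0.001]
 [ 0.001 -0.001 -1.   ]] [-0.05 -0.26  1.82  0.    1.58  0.05]
[ 316   92   36   44 1435] [333.97003484 113.28850174] [0.52343717 0.12014093 0.079     ] [[315.0, 135.0], [317.0, 91.0], [351.0, 92.0], [350.0, 136.0]]
```

View pics/w1.png

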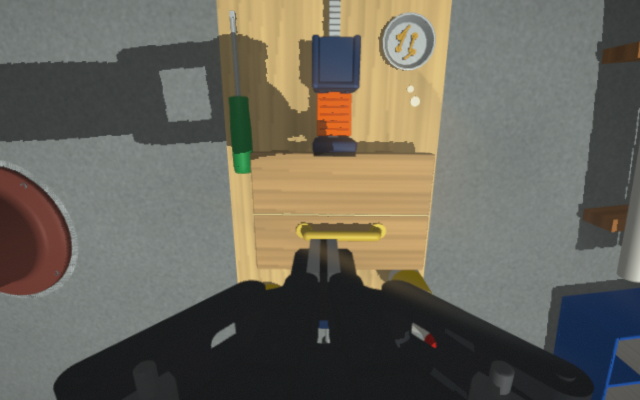

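The wrist view shows the pad at (334,113), fully visible at about 36×44 px, which matches 38×46 mm. That puts its centre at (0.523, 0.120), in agreement with the scene view. I'll move over it, 8 mm toward the thumb stop, and descend to hover.

Call:
drive_tool --rows '[[[0.02,0.003,0],0],[[0.02,0.003,0],0],[[0.02,0.003,0],0],[[0.02,0.003,0],0],[[0,0,0.03],0],[[0,0,0.03],0],[[0,0,0.03],0],[[0,0,0.03],0],[[0,0,0.03],0],[[0,0,0],0]]'

```text
t: 3.95
tool_pos: [0.521, 0.1236, 0.1985]
tool_rot: [-2.334, -2.094, 0.013]
contact_force: [-0.4, 0.2, -0.3]
opening: 0.0002
grip_force: 0.0
```

```bash
python3 - <<'E'
from h import *
o=ctrl.get_obs();print(o["t"],o["tool_pos"],o["contact_force"])
t=np.array(o["tool_pos"])-[0,0,ctrl.finger_overhang]; print("tip",t)
out=[]
for n in ("scene","side"):
    d=vision.get_image(n); p=proj(d,[t,[.5234,.1201,.079]]); print(n,p.round(1).tolist())
    x,y=p[1].astype(int); out.append(cv2.resize(d["image"][y-45:y+35,x-40:x+40],(390,390),interpolation=cv2.INTER_CUBIC))
cv2.imwrite("pics/c2.png",np.hstack(out))
d=vision.get_image("wrist"); m=orange(d["image"]); k,l,s,c=cv2.connectedComponentsWithStats(m)
for i in range(1,k):
    if s[i,4]>100: print(s[i],c[i],onz(d,c[i],.079))
cv2.imwrite("pics/w2.png",d["image"])
E
```

```text
3.95 [0.52096837 0.12356076 0.19851906] [-0.37865214  0.19266524 -0.33096847]
tip [0.52096837 0.12356076 0.12591906]
scene [[363.0, 190.8], [360.6, 199.2]]
side [[296.2, 161.6], [297.8, 173.3]]
[ 295  209   56   43 1840] [322.62717391 227.37771739] [0.52322383 0.11942563 0.079     ]
```

View pics/c2.png

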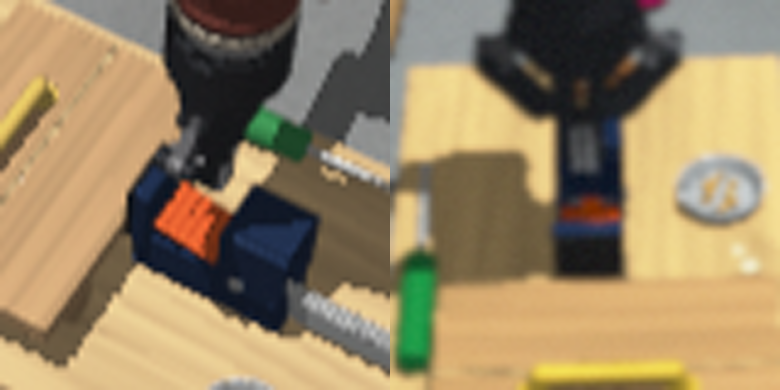

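View pics/w2.png

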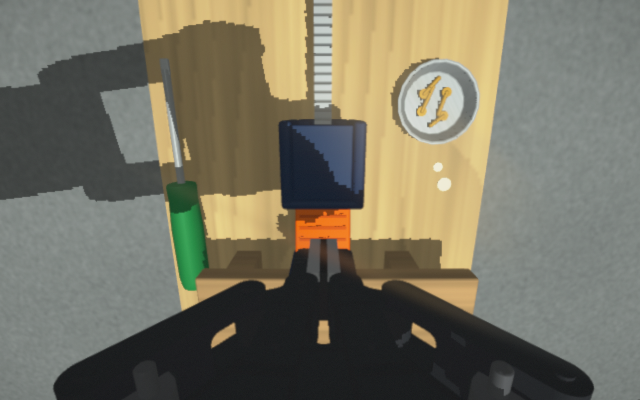

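The wrist view shows the tips centred over the pad (u≈323). The stop's front top edge is at v≈208, ahead of the tips. The crops agree, with the tip over the gap and clear of the plate.

```bash
python3 - <<'E'
from h import *
d=vision.get_image("wrist"); print("stop edge",onz(d,(323,208),.114)); o=ctrl.get_obs();print(o["tool_pos"],o["tool_rot"])
E
```

```text
stop edge [0.5273153  0.14388543 0.114     ]
[0.52523001 0.12463026 0.20619915] [2.33618933 2.09722135 0.00422861]
```

Call:
drive_tool --rows '[[[0.004,0.002,0],0],[[0,0,0.01],0],[[0,0,0.01],0],[[0,0,0.01],0],[[0,0,0.01],0],[[0,0,0],0],[[0,0,0],0]]'

```text
t: 4.85
tool_pos: [0.5263, 0.1288, 0.1632]
tool_rot: [-2.336, -2.099, 0.002]
contact_force: [0.1, -0.2, 0.3]
opening: 0.0001
grip_force: 0.0
```

Call:
drive_tool --rows '[[[0,0,0.005],0],[[0,0,0.005],0],[[0,0,0.003],0],[[0,0,0.002],0],[[0,0,0.002],0],[[0,0,0.001],0],[[0,0,0],0]]'

```text
t: 5.55
tool_pos: [0.5267, 0.1286, 0.1461]
tool_rot: [2.337, 2.099, -0.0]
contact_force: [0.1, -1.8, 2.7]
opening: 0.0006
grip_force: 1.3
```

Call:
drive_tool --rows '[[[0,0,0.001],0],[[0,0,0.001],0],[[0,0,0.001],0],[[0,0,0],0]]'

```text
t: 5.95
tool_pos: [0.5268, 0.1288, 0.1432]
tool_rot: [2.337, 2.099, 0.001]
contact_force: [-1.1, -2.5, 3.4]
opening: 0.0
grip_force: 1.9
```

Call:
drive_tool --rows '[[[0,0,0.001],0],[[0,0,0.001],0],[[0,0,0],0],[[0,0,0],0]]'

```text
t: 6.35
tool_pos: [0.527, 0.1292, 0.1429]
tool_rot: [-2.337, -2.099, -0.001]
contact_force: [-5.6, -1.1, 12.4]
opening: -0.0002
grip_force: 6.5
```

The lever is bottomed at 12 N, with the tip at 70 mm. Now I'll push back.

Call:
drive_tool --rows '[[[0.005,0,0],0],[[0.01,0,0],0],[[0.01,0,0],0],[[0.01,0,0],0],[[0.01,0,0],0],[[0,0,0],0]]'

```text
t: 6.95
tool_pos: [0.532, 0.1755, 0.1429]
tool_rot: [-2.335, -2.099, -0.005]
contact_force: [-4.1, 1.7, 11.8]
opening: -0.0002
grip_force: 5.7
```

Call:
drive_tool --rows '[[[0.01,0,0],0],[[0.01,0,0],0],[[0.01,0,0],0],[[0.01,0,0],0],[[0.01,0,0],0],[[0.008,0,0],0],[[0.004,0,0],0],[[0,0,0],0]]'

```text
t: 7.75
tool_pos: [0.5386, 0.2367, 0.143]
tool_rot: [-2.336, -2.099, -0.005]
contact_force: [-3.1, 0.8, 10.3]
opening: 0.0004
grip_force: 5.3
```

```bash
python3 - <<'E'
from h import *
d=vision.get_image("wrist"); p=proj(d,[.5268,.1288,.07]); print(ctrl.get_obs()["contact_force"])
cv2.imwrite("pics/w3.png",d["image"])
E
```

```text
[-3.04303904  1.77654077 10.12180572]
```

View pics/w3.png

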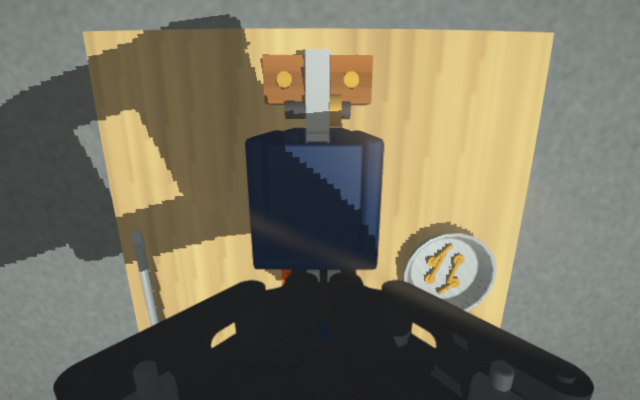

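The jaw has come back with the tool: its block ends at v≈135, just short of the end-stop pin at v≈108. I'll push on until the stop is felt.

Call:
drive_tool --rows '[[[0.003,0,0],0],[[0.003,0,0],0],[[0.003,0,0],0],[[0.003,0,0],0],[[0,0,0],0]]'

```text
t: 8.3
tool_pos: [0.5397, 0.2439, 0.1429]
tool_rot: [2.332, 2.096, -0.011]
contact_force: [-6.7, -19.1, 17.4]
opening: -0.0001
grip_force: 7.3
```

At the end stop (19 N reaction, about 115 mm travelled). Lifting straight up and moving clear.

Call:
drive_tool --rows '[[[-0.003,0,0],0],[[0,0,-0.003],0],[[0,0,-0.005],0],[[0,0,-0.01],0],[[-0.003,0,-0.02],0],[[0,0,-0.03],0],[[0,0,-0.04],0],[[0,0,-0.04],0],[[0,0,0],0],[[0,0,0],0]]'

```text
t: 9.3
tool_pos: [0.5388, 0.2418, 0.2904]
tool_rot: [2.336, 2.1, 0.004]
contact_force: [1.2, 0.0, 0.2]
opening: -0.0001
grip_force: 0.0
```

```bash
python3 - <<'E'
from h import *
o=ctrl.get_obs();print(o["t"],o["tool_pos"],o["contact_force"])
d=vision.get_image("wrist"); k,l,s,c=cv2.connectedComponentsWithStats(orange(d["image"]))
for i in range(1,k):
    if s[i,4]>100: print(s[i],c[i],onz(d,c[i],.079))
cv2.imwrite("pics/w4.png",d["image"])
d=vision.get_image("scene");cv2.imwrite("pics/s4.png",cv2.resize(d["image"][100:300,200:520],None,fx=2.4,fy=2.4))
E
```

```text
9.3 [0.53875016 0.24175456 0.29037546] [1.21902101 0.01132193 0.17179314]
[ 300  183   40   41 1607] [319.58867455 202.69197262] [0.53484138 0.23027334 0.079     ]
```

View pics/s4.png

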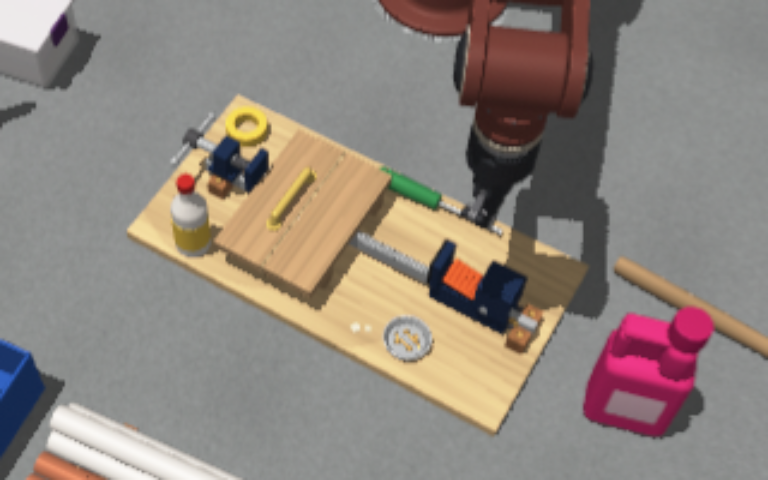

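View pics/w4.png

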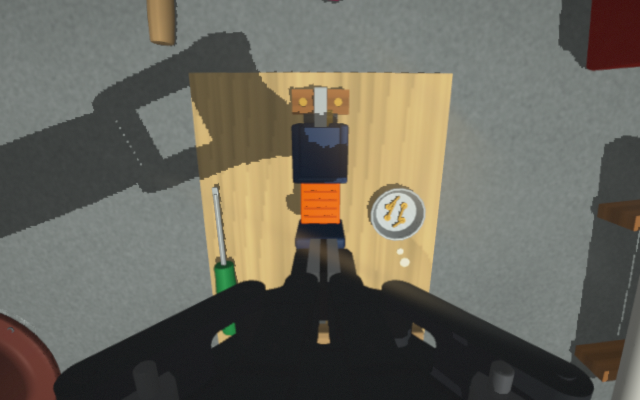

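The jaw stands at the end-stop block and the pad is up. The drawer front, glue, dish, screwdriver and tape are where they were. One check of the jaw travel from the thumb-stop edge, at v≈183 (it was y=0.144 at the start).

```bash
python3 - <<'E'
from h import *
d=vision.get_image("wrist"); e=onz(d,(320,183.5),.114);a=onz(d,(320,223),.083)
u=np.array([.105,.9945,0]);print(e,(e-[.5273,.1439,.114])@u, "pad front",a)
d1=pickle.load(open("w1.pkl","rb"));b=onz(d1,(334,136),.083);print((a-b)@u)
s0=pickle.load(open("scene.pkl","rb"));s=vision.get_image("scene")
def c(x):
    k,l,st,ce=cv2.connectedComponentsWithStats(orange(x["image"][150:270,300:440]));i=1+st[1:,4].argmax();return onz(x,ce[i]+[300,150],.079),st[i]
A,B=c(s0),c(s);print((B[0]-A[0])@u,A[1],B[1])
E
```

```text
[0.53666894 0.2566967  0.114     ] 0.11316006002737497 pad front [0.53123139 0.2111495  0.083     ]
0.11553245300031303
0.11543177867404279 [ 52  41  15  17 144] [ 85  58  16  17 159]
```

Three measures put the travel at 113–116 mm, so the jaw is at the stop and the robot is clear.

```bash
python3 -c "
from station import ctrl
print(ctrl.finish_job())"
```

```text
the job is handed in; nothing more can be done
None
```

The jaw is pushed back to its end stop (113–116 mm travel measured), the lever is released, the arm is clear, nothing else on the board looks moved, and the job is handed in; no verdict was returned.

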